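# Show the seal on the back of a signed bust to the document camera with a hand mirror

## Task

The bust under the document camera has just been signed and its ink is wet, so leave it untouched: pick up the hand mirror and hold it in the air about 10 cm straight behind the round seal on the back of the bust's pedestal, level with the seal, angled so that the camera lens overhead sees the seal in the middle of the glass. Keep it steady there for a few seconds and finish still holding it at that angle - do not put it down - and leave the camera and everything else on the table as it stands.

Things in the scene. Friction and masses are not known exactly. Their poses are not given: they have to be found in the camera images.
- mirror: hand-held inspection mirror, loose, 0.15 kg, lying on its flat underside. Origin: under the grip's middle; x along the grip towards the glass, z up. Rubber grip 100 long (x -50 to 50, cap to -56) x 26 wide x 34 mm high; a thin steel stem at height 24-29 mm rigidly carries the rectangular glass, its middle 120 mm ahead of and 30 mm above the origin. Balance point about 20 mm ahead of the origin
- mirror_head: the mirror's glass in a thin black frame, 70 wide x 54 tall x 4 mm, rigid with mirror. Origin: middle of the reflecting face; z: straight out of that face; y: along its width (as mirror y); x: towards its lower edge. It looks ahead, away from the grip, and 10 degrees upward when the grip lies level (z = 0.985 x + 0.174 z of mirror)
- mirror_tail (a point): the lower rear end of the mirror's grip: 56 mm behind the origin of mirror, 5 mm above the underside
- bust: skull-faced resin bust on a dark wooden pedestal, loose, 137 mm tall with a tall dark cape collar, standing on the white riser under the document camera; pedestal 56 (x) x 64 (y) x 60 mm high. Origin: under the middle of the pedestal; z up, +x is straight out of its back (the face looks to -x, where a brass plate is)
- seal (a point): the middle of the round metal seal (22 mm across) on the back face of that pedestal, 28 mm behind the bust's axis and 40 mm above its underside; the seal faces along the bust's +x
- doccam: document camera, fixed. Base plate 240 x 220 x 12 mm with a round riser 116 mm across, top 72 mm above the table; origin: on the table under the riser's middle. A column about 420 mm tall stands on its -y side (155 to 190 mm out, its foot ends at y -215); its arm carries the camera head (64 mm across, 372 to 438 mm above the table) over the riser
- lens (a point): the lens of the document camera, looking straight down, above the middle of the riser and so within 5 mm straight above the bust's axis, 372 mm above the table (300 mm above the bust's underside)
- aim_near (a point): a point in the air, fixed to the bust, on the straight line from the seal to the lens, 22 per cent of the way. By the law of reflection, a glass 80 mm behind the seal and level with it shows the lens the seal in its middle when the line straight out of its middle passes through this point
- aim_mid (a point): the same for a glass 100 mm behind the seal: 26 per cent of the way from the seal to the lens
- aim_far (a point): the same for a glass 120 mm behind the seal: 29 per cent of the way from the seal to the lens
- marker_a: felt marker pen lying on its side, 132 x 16 x 16 mm, white barrel and black cap, origin under its middle; a bystander, about 11 cm beside the mirror's grip
- marker_b: felt marker pen lying on its side, 132 x 16 x 16 mm, white barrel and black cap, origin under its middle; a bystander, on the base plate of the document camera
- ink_tin: round flat ink tin, 58 mm across, 21 mm high, origin under its middle; a bystander about 12 cm beside the mirror's grip
- mug: white mug, 80 mm across, 92 mm high, origin under its middle; a bystander
- pen_pot: dark pot of pens, 76 mm across, 150 mm high, origin under its middle; a bystander
- skull: white ceramic skull paperweight, 65 x 60 mm, 72 mm high, origin under its middle; a bystander
- bust_spare: a second bust of the same shape, standing on the table away from the camera, not to be used; a bystander
Not all that is in view belongs to the job. What is shaped like the bust but purple is not meant.

How it is judged:
On the way, in this order (a step that is already met when the one before it is completed fails the run):
1. the mirror is picked up: gripped and clear of the table (contact force between mirror and the fingers above 0.5 N and height (world z) of mirror_tail above 0.02 m and height (world z) of mirror_head above 0.06 m), for 0.2 s.
2. the lens sees the seal in the glass, with the mirror held in the air behind the seal, for 2 seconds (contact force between mirror and the fingers above 0.5 N and height (world z) of mirror_head above 0.08 m and height (world z) of mirror_tail above 0.01 m and contact force between mirror and doccam below 0.05 N and y of mirror_head in the frame of bust between -0.03 and 0.03 m and z of mirror_head in the frame of bust between 0.015 and 0.065 m and ((x of mirror_head in the frame of bust between 0.098 and 0.118 m and x of aim_near in the frame of mirror_head between -0.011 and 0.016 m and y of aim_near in the frame of mirror_head between -0.016 and 0.016 m and z of aim_near in the frame of mirror_head above 0.03 m) or (x of mirror_head in the frame of bust between 0.118 and 0.138 m and x of aim_mid in the frame of mirror_head between -0.011 and 0.016 m and y of aim_mid in the frame of mirror_head between -0.016 and 0.016 m and z of aim_mid in the frame of mirror_head above 0.03 m) or (x of mirror_head in the frame of bust between 0.138 and 0.158 m and x of aim_far in the frame of mirror_head between -0.011 and 0.016 m and y of aim_far in the frame of mirror_head between -0.016 and 0.016 m and z of aim_far in the frame of mirror_head above 0.03 m))), for 2 s.
At the end, for the whole second after the job is handed in: Gripped, still, touching neither table nor camera; glass middle 70-130 mm behind the seal, within 30 mm of it sideways, 25 in height; aim point for that distance (near/mid/far +-10 mm) lies, in the glass frame, at x -11..16, y +-16 mm: seal in view, after 2 s held; bust moved < 6 mm (all of step 2 and linear speed of mirror below 0.02 m/s and angular speed of mirror below 0.12 rad/s and distance of bust from where it was at the start of the episode below 0.006 m and angle between bust's own z axis and vertical below 0.05 rad); the arm keeps its last pose, push and grip.
It fails at once if the bust under the camera is touched or shifted (contact force between bust and the arm above 0.3 N or contact force between bust and the fingers above 0.3 N or contact force between bust and mirror above 0.3 N or distance of bust from where it was at the start of the episode above 0.006 m).
It fails at once if the document camera is bumped (more than 5 N) (contact force between doccam and the arm above 5 N or contact force between doccam and the fingers above 5 N or contact force between doccam and mirror above 5 N).
It fails at once if another loose thing on the table is shifted by more than 20 mm (distance of any of marker_a, marker_b, ink_tin, mug, pen_pot, skull, bust_spare from where it was at the start of the episode above 0.02 m).
It also fails if it takes over 42 s, if anything falls off the work surface, if the arm or the gripper's body presses on something with over 40 N, if the wrist force passes 120 N, or if a joint passes its speed limit or range.

## Robot

A 6-joint arm with a two-finger parallel gripper is mounted at the origin on the work surface. World frame = base frame: x ahead of the robot, y to its left, z up, the work surface at z = 0. Lengths are in m, angles in rad, forces in N, time in s.
With the tool pointing down it reaches from about 0.35 to 0.975 m from the base axis. Payload 4.9 kg.
Tool frame: the origin (TCP) lies on the mounting face of the last link; the fingertips stand 173 mm ahead of it and the grasp point (between the pads) lies 155 mm ahead of it; z points along the fingers, y is the line along which they close (so a half turn about z gives the same grasp; the last joint's range is limited). The gripper opens to 85 mm and grips with 20 to 120 N. Pads are 22 mm wide; open, the fingers measure 114 mm over their backs; the gripper's body (76 mm by 85 mm) begins 54 mm behind the grasp point. The pads swing forward as they close: fully open they stand 13 mm farther back than shut.
Start: joints at [-1.306, 0.053, 1.613, -0, 1.476, -0.119], TCP at [0.234, -0.58, 0.405] pointing down, gripper open.
Joint ranges: [-3.01, 3.01], [-1.01, 2.22], [0.06, 2.58], [-1.02, 4.17], [0.09, 2.62], [-3.14, 3.14]. Speed limits (rad/s): [2.57, 2.57, 3.14, 3.14, 3.14, 3.14].

## Interface

Orientations are given as a rotation vector (axis times angle).
In Python, from station import monitor, eyes, finish_job gives the robot as it stands. The module is installed in compiled form; this text tells all that it offers.
- The arm moves only by the tool step_arm, never from a script. Its argument "commands" is a list of rows, each a list of 3 entries, a list of its own where there are three numbers: the opening in per cent of the stroke, from 0 (shut) to 100 (fully open), then the shift along the tool's x, y, z in mm, then the turn about the tool's z in degrees. In form: [[hand, [x, y, z], yaw], ...]. A call has 1 to 12 rows; each row is the pose to reach, as a shift and turn from the pose commanded when the call began, along the tool's axes at that moment; what a row does not reach only later rows make up. A row lasts 1/8 s, in which the tool goes at most 62.5 mm and 10.7 degrees, less where a joint would pass 70% of its speed; a pose out of reach is approached as far as the arm can. A call with a gripper value outside its range is refused whole. The fingers move at their own pace and stop on an object; "squeeze" is the grip in N (left out, the last holds). Time passes only in rows, so rows that repeat a pose let the fingers close. It gives the time, the measured TCP pose, the force, the opening and the grip force at its end, in the units of the state.
- monitor.get_obs(): the state, without advancing time (a new reading comes with each control period).
- eyes.get_image(name): name is "scene" or "top"; returns the picture (420x560x3 uint8, red, green, blue); there is no depth.
- eyes.camera_info(name): a dict with "camera_matrix" (3x3 intrinsics, pixels), "extrinsics" (4x4, takes a point from camera to world coordinates). Camera axes: x right, y down, z forward; pixel columns grow to the right and rows downward; lengths in m; the calibration is good to about 2 mm. A picture is of the moment at which its call begins. camera_info takes no time and is no camera call.
- finish_job(): hands the job in; it is judged then, once.
The state is a dict: "t": time; "q": joint angles; "dq": joint speeds; "effort": joint torques, N m; "tool_pos": TCP position; "tool_rot": TCP orientation; "contact_force": force on the tool from outside, world axes, zero at the start; "wrist_torque": the same for the moment, N m; "opening": finger opening in m; "grip_force": force on a finger pad.
Only numpy, scipy, OpenCV 4.12 (cv2) and the standard library are available. Lean on these libraries where they do the work, as an engineer would, in place of code of your own. Each camera call takes 0.05 s, during which the arm holds its last target. There are 200 camera calls.

## Working session

There is one attempt and no reset: what is moved stays moved. The work goes in short steps, Python scripts to look and compute and a tool call to move; the robot and the scene stay as the last step left them, time stands still between calls to the robot, and variables do not carry over. Pictures are saved under pics/ and viewed, at most 10 in all, crops included, and the job is handed in when it is done.

Besides the shell and the picture viewer there is one more tool, called after ">>>" as name(argument=value, ...) on one line, values as JSON. step_arm: Moves the arm, as the interface text tells. Its arguments: {"type":"object","properties":{"commands":{"type":"array"},"squeeze":{"type":"number"}},"required":["commands"]}

```bash
mkdir -p pics; python3 - <<'E'
from station import monitor, eyes
import cv2,numpy as np
o=monitor.get_obs();print(o['t'],o['tool_pos'],o['tool_rot'],o['opening'])
np.set_printoptions(precision=4,suppress=True)
for n in("scene","top"):
    im=eyes.get_image(n);cv2.imwrite(f'pics/{n}0.png',cv2.resize(im[:,:,::-1],(800,600),interpolation=cv2.INTER_CUBIC));cv2.imwrite(f'{n}raw.png',im[:,:,::-1])
    c=eyes.camera_info(n);print(n,c['camera_matrix'],c['extrinsics'])
E
```

```text
0.0 [ 0.23397706 -0.57925432  0.40346207] [-3.08189331e+00 -5.98854778e-01  2.22526146e-04] 0.0853847532921248
scene [[469.224    0.     273.9602]
 [  0.     469.224  212.6109]
 [  0.       0.       1.    ]] [[-0.2535  0.7787 -0.5738  1.2944]
 [ 0.9673  0.2073 -0.146   0.2204]
 [ 0.0053 -0.5921 -0.8058  1.262 ]
 [ 0.      0.      0.      1.    ]]
top [[385.7895   0.     276.8499]
 [  0.     385.7895 208.6557]
 [  0.       0.       1.    ]] [[-0.0754 -0.972   0.2224  0.324 ]
 [-0.9971  0.0749 -0.0103  0.0335]
 [-0.0066 -0.2226 -0.9749  1.2462]
 [ 0.      0.      0.      1.    ]]
```

View pics/scene0.png

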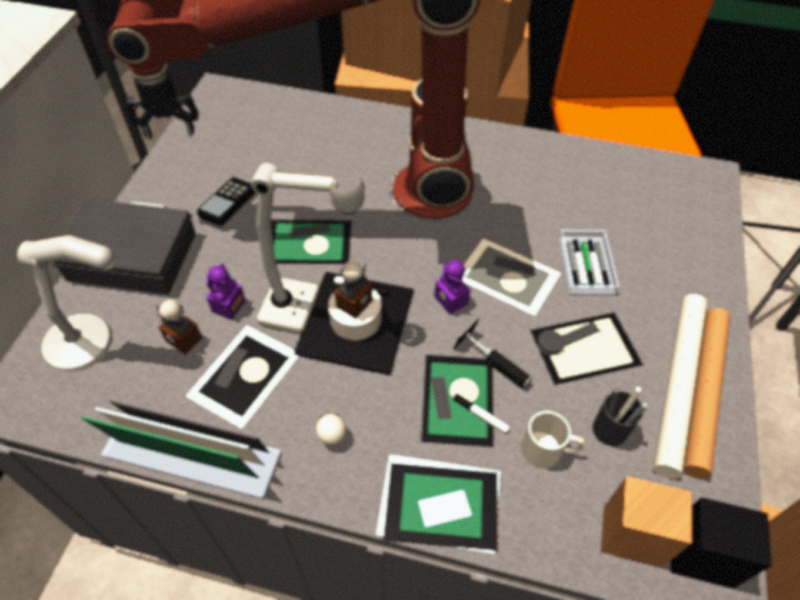

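View pics/top0.png

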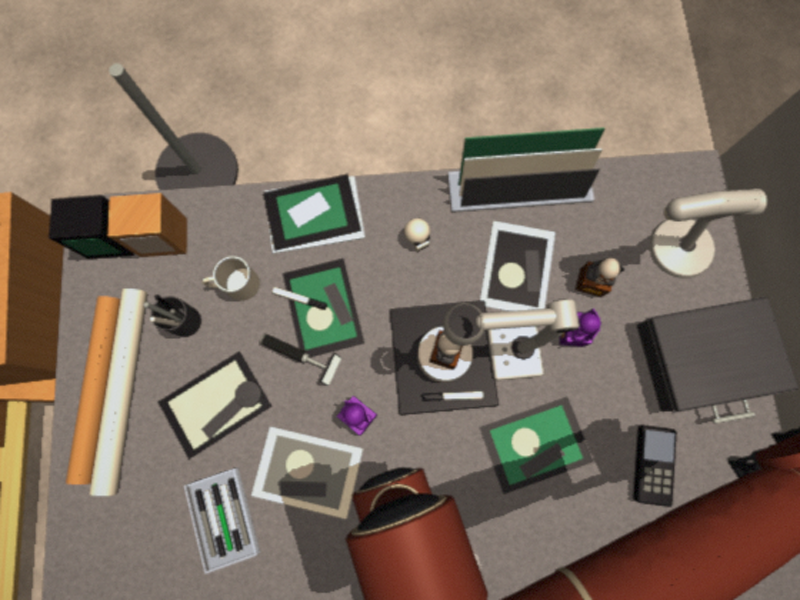

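```bash
python3 - <<'E'
import cv2,numpy as np
t=cv2.imread('topraw.png');s=cv2.imread('sceneraw.png')
r=lambda im,x,y,w,h,k:cv2.resize(im[y:y+h,x:x+w],None,fx=k,fy=k,interpolation=cv2.INTER_CUBIC)
a=r(t,160,195,200,105,4);cv2.imwrite('pics/c1.png',a) # top 800x420
b=r(s,205,165,200,130,4);cv2.imwrite('pics/c2.png',b)
E
```

```text
(no output)
```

View pics/c1.png

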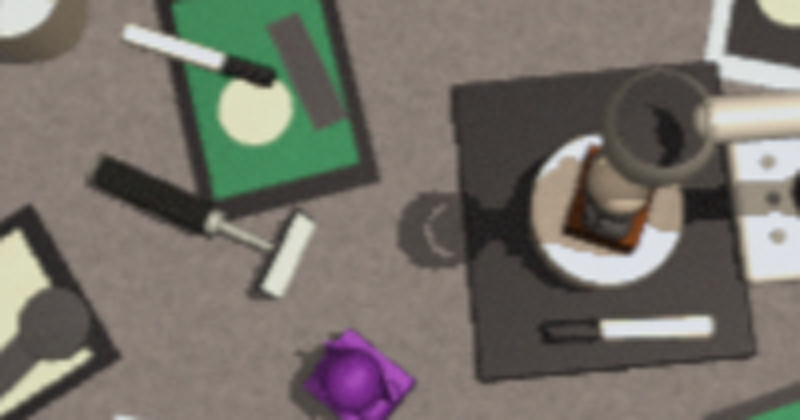

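View pics/c2.png

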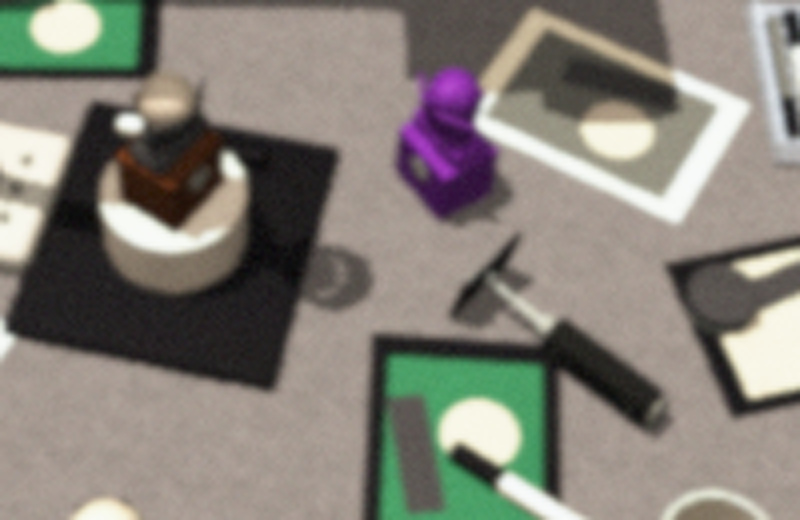

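```bash
cat > h.py <<'E'
import numpy as np
from station import monitor,eyes
from scipy.optimize import least_squares
np.set_printoptions(precision=4,suppress=True)
CI={n:eyes.camera_info(n) for n in("scene","top")}
def proj(n,p):
    K,E=np.array(CI[n]['camera_matrix']),np.array(CI[n]['extrinsics'])
    c=(np.atleast_2d(p)-E[:3,3])@E[:3,:3]; u=c@K.T; return u[:,:2]/u[:,2:]
def Rz(a): c,s=np.cos(a),np.sin(a); return np.array([[c,-s,0],[s,c,0],[0,0,1]])
OFF={'top':(160,195),'scene':(205,165)}
def fit(obs,z,x0):
    def f(v):
        return np.concatenate([(proj(n,Rz(v[2])@np.array(m)/1e3+[v[0],v[1],z])[0]-(np.array(px)/4+OFF[n])) for n,px,m in obs])
    r=least_squares(f,x0,loss='soft_l1'); return r.x,f(r.x).reshape(-1,2)
E
python3 - <<'E'
from h import *
m=[('top',(97,170),(-53,0,28)),('top',(212,222),(50,0,28)),('top',(288,254),(120,0,30)),
('scene',(660,411),(-56,0,17)),('scene',(549,333),(50,0,22)),('scene',(487,278),(117,0,30))]
v,r=fit(m,0,[.6,.3,-2]);print('mirror',v,np.degrees(v[2]),'\n',r)
# riser
for c in[[('top',(607,210),(0,0,0))]]: print('riser',fit(c,.072,[.5,0,0])[0][:2])
b=[('scene',(200,178),(28,0,40)),('scene',(176,228),(28,-32,0)),('scene',(220,180),(28,32,0)),('scene',(120,190),(-28,-32,0)),('scene',(222,135),(28,32,60)),
('top',(568,218),(28,32,60)),('top',(632,248),(-28,32,60)),('top',(594,150),(28,-32,60))]
for y in(0.4,1.2,2): 
  v,r=fit(b,.072,[.5,0,y]);print('bust',v,np.degrees(v[2]),'\n',r)
for n,px,z in[('top',(55,322),.021),('top',(55,322),0.),('scene',(725,298),.021),('scene',(725,298),0.),('top',(350,380),.0),('scene',(262,388),0)]: print(n,z,fit([(n,px,(0,0,0))],z,[.5,.1,0])[0][:2])
E
```

```text
mirror [ 0.5078  0.2792 -2.0521] -117.57462493095994 
 [[-1.2401 -0.473 ]
 [-0.8391 -0.7694]
 [ 0.161  -0.082 ]
 [-0.0913 -0.0067]
 [ 0.0016 -1.4032]
 [-1.1092 -1.1628]]
riser [ 0.4626 -0.0759]
bust [ 0.4647 -0.0757  1.1177] 64.03760084152889 
 [[-0.9457 -0.7574]
 [-1.5014  0.7342]
 [ 1.2144  0.1891]
 [-0.6371  0.6903]
 [ 0.3881 -0.2695]
 [-1.6465  1.3952]
 [ 0.555   1.0564]
 [-0.3447 -1.9486]]
bust [ 0.4647 -0.0757  1.1177] 64.03766389767637 
 [[-0.9457 -0.7574]
 [-1.5014  0.7342]
 [ 1.2144  0.1891]
 [-0.6371  0.6903]
 [ 0.3881 -0.2695]
 [-1.6465  1.3952]
 [ 0.555   1.0564]
 [-0.3447 -1.9486]]
bust [ 0.4647 -0.0757  1.1177] 64.03755326090376 
 [[-0.9457 -0.7574]
 [-1.5015  0.7342]
 [ 1.2144  0.1891]
 [-0.6371  0.6903]
 [ 0.3881 -0.2695]
 [-1.6465  1.3952]
 [ 0.555   1.0564]
 [-0.3447 -1.9486]]
top 0.021 [0.4138 0.3594]
top 0.0 [0.4153 0.365 ]
scene 0.021 [0.4214 0.3645]
scene 0.0 [0.4066 0.3669]
top 0.0 [0.3523 0.1327]
scene 0 [0.5822 0.0295]
```

```bash
cat >> h.py <<'E'
from scipy.spatial.transform import Rotation as R
def go(p,az_y=None):
    o=monitor.get_obs(); T=R.from_rotvec(o['tool_rot'])
    s=T.inv().apply(np.array(p)-o['tool_pos'])*1e3; M=T.as_matrix()
    a=np.degrees(np.arctan2(M[1,1],M[0,1])); y=None
    if az_y is not None: y=-((az_y-a+90)%180-90)   # tool z points down
    print('t',o['t'],'shift',s,'az_y',a,'yaw',y)
E
python3 -c "
from h import *
go([.49,.245,.66],-27.6)"
```

```text
t 0.1 shift [ 546.1118 -668.9364 -255.0644] az_y -68.00949066987188 yaw -40.40949066987187
```

>>> step_arm(commands=[[100, [0, 0, -255], 0], [100, [0, 0, -255], 0], [100, [0, 0, -255], 0], [100, [0, 0, -255], 0], [100, [546, -669, -255], -40.4], [100, [546, -669, -255], -40.4], [100, [546, -669, -255], -40.4], [100, [546, -669, -255], -40.4], [100, [546, -669, -255], -40.4], [100, [546, -669, -255], -40.4], [100, [546, -669, -255], -40.4], [100, [546, -669, -255], -40.4]], squeeze=20)

```text
t: 1.6
tool_pos: [0.3821, -0.1, 0.6572]
tool_rot: [2.688, 1.626, 0.0]
contact_force: [0.6, 0.1, 0.3]
opening: 0.0854
grip_force: 0.0
```

```bash
python3 -c "
from h import *
go([.49,.245,.66],-27.6);print(monitor.get_obs()['q'])"
```

```text
t 1.6 shift [355.6877 -64.4624  -2.7425] az_y -27.64395590465576 yaw -0.04395590465576049
[-0.445  -0.5147  1.6775  0.0001  1.9786  0.0375]
```

>>> step_arm(commands=[[100, [355, -64, 0], 0], [100, [355, -64, 0], 0], [100, [355, -64, 0], 0], [100, [355, -64, 0], 0], [100, [355, -64, 0], 0], [100, [355, -64, 0], 0], [100, [355, -64, 260], 0], [100, [355, -64, 260], 0], [100, [355, -64, 260], 0], [100, [355, -64, 260], 0], [100, [355, -64, 260], 0], [100, [355, -64, 260], 0]])

```text
t: 3.1
tool_pos: [0.4902, 0.2424, 0.3986]
tool_rot: [2.687, 1.627, 0.001]
contact_force: [-0.4, -0.7, 1.0]
opening: 0.0855
grip_force: 0.0
```

```bash
python3 -c "
from h import *
go([.49,.245,.178],-27.6)
import cv2
im=eyes.get_image('scene')[200:290,290:410,::-1]
cv2.imwrite('pics/d1.png',cv2.resize(im,None,fx=6,fy=6,interpolation=cv2.INTER_CUBIC))"
```

```text
t 3.1 shift [  2.1324  -1.5054 220.617 ] az_y -27.611310958200544 yaw -0.01131095820053929
```

View pics/d1.png

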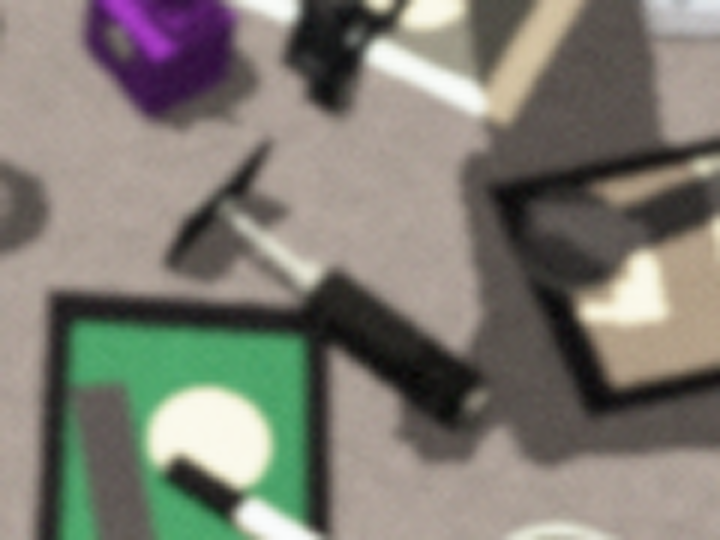

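>>> step_arm(commands=[[100, [2, -1.5, 60], 0], [100, [2, -1.5, 120], 0], [100, [2, -1.5, 170], 0], [100, [2, -1.5, 200], 0], [100, [2, -1.5, 216], 0], [100, [2, -1.5, 219], 0], [100, [2, -1.5, 219], 0], [0, [2, -1.5, 219], 0], [0, [2, -1.5, 219], 0], [0, [2, -1.5, 219], 0], [0, [2, -1.5, 219], 0], [0, [2, -1.5, 219], 0]], squeeze=20)

```text
t: 4.65
tool_pos: [0.4898, 0.2448, 0.1791]
tool_rot: [2.687, 1.627, 0.001]
contact_force: [-0.2, -1.2, 2.7]
opening: 0.0255
grip_force: 21.5
```

>>> step_arm(commands=[[0, [0, 0, -30], 0], [0, [0, 0, -70], 0], [0, [0, 0, -70], 0], [0, [0, 0, -70], 0], [0, [0, 0, -70], 0]])

```text
t: 5.28
tool_pos: [0.4886, 0.2444, 0.2462]
tool_rot: [-2.687, -1.627, 0.006]
contact_force: [-0.1, -0.6, -2.3]
opening: 0.026
grip_force: 21.0
```

```bash
python3 -c "
from h import *
import cv2
o=monitor.get_obs();print(o['tool_pos'],o['opening'],o['grip_force'],o['wrist_torque'])
a=eyes.get_image('scene')[180:290,290:410,::-1];b=eyes.get_image('top')[195:300,160:280,::-1]
r=lambda i,k:cv2.resize(i,None,fx=k,fy=k,interpolation=cv2.INTER_CUBIC)
a=r(a,3.3);b=r(b,3.3);h=min(len(a),len(b));print(a.shape,b.shape)
cv2.imwrite('pics/d2.png',np.hstack([a[:h],b[:h]]))"
```

```text
[0.4886 0.2444 0.2462] 0.02595815377010412 21.022140383720398 [-0.0085 -0.0176 -0.0169]
(363, 396, 3) (346, 396, 3)
```

View pics/d2.png

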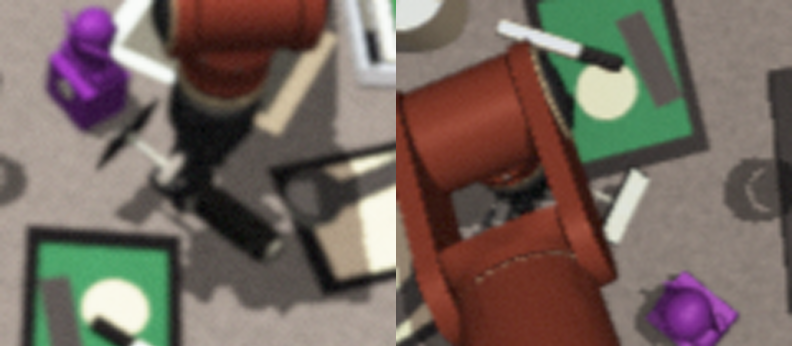

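```bash
cat >> h.py <<'E'
def pose(th,gx,gz,az=None):
    """mirror->world: returns R,origin for tilt th(deg, nose up), pads at (gx,0,gz) mm of mirror"""
    o=monitor.get_obs(); M=R.from_rotvec(o['tool_rot']).as_matrix()
    g=np.array(o['tool_pos'])+M[:,2]*.152
    a=np.degrees(np.arctan2(M[1,1],M[0,1]))-90
    Rm=R.from_euler('zy',[a,-th],degrees=True).as_matrix()
    return Rm,g-Rm@(np.array([gx,0,gz])/1e3)
def tilt(obs,fixgz=20.):
    def f(v):
        Rm,p=pose(v[0],v[1],fixgz)
        return np.concatenate([(proj(n,Rm@(np.array(m)/1e3)+p)[0]-px) for n,px,m in obs]+[[(v[1]-38)/8]])
    r=least_squares(f,[0,38]); return r.x,f(r.x)[:-1].reshape(-1,2)
E
python3 - <<'E'
from h import *
s=lambda x,y:(290+x/3.3,180+y/3.3); t=lambda x,y:(160+(x-396)/3.3,195+y/3.3)
obs=[('scene',s(275,248),(-56,0,17)),('scene',s(127,138),(117,0,30)),('top',t(628,206),(120,0,30))]
print(tilt(obs));print(tilt(obs[:2]))
E
```

```text
(array([ 5.6995, 39.1473]), array([[ 1.2367, -1.332 ],
       [-0.5246, -2.0837],
       [-0.9546, -0.6068]]))
(array([ 3.1929, 40.8106]), array([[ 1.5924, -0.6553],
       [-0.0601, -2.0161]]))
```

>>> step_arm(commands=[[0, [0, 0, 30], 0], [0, [0, 0, 46], 0], [0, [0, 0, 46], 0], [29, [0, 0, 46], 0], [29, [0, 0, 46], 0]], squeeze=20)

```text
t: 6.0
tool_pos: [0.4901, 0.245, 0.2038]
tool_rot: [2.687, 1.627, 0.003]
contact_force: [-0.3, -0.0, -1.5]
opening: 0.026
grip_force: 21.0
```

>>> step_arm(commands=[[30, [0, 0, 0], 0], [30, [0, 0, 0], 0]])

```text
t: 6.25
tool_pos: [0.4897, 0.2448, 0.2031]
tool_rot: [2.687, 1.627, 0.001]
contact_force: [0.4, -0.9, -0.8]
opening: 0.0263
grip_force: 21.0
```

```bash
python3 -c "
from station import monitor
o=monitor.get_obs();print(o['tool_pos'],o['opening'],o['grip_force'],o['wrist_torque'],o['contact_force'])"
```

```text
[0.48967292 0.2448009  0.20306213] 0.026268412207806444 21.02321058511734 [ 0.01020451  0.04340661 -0.05935874] [ 0.42904083 -0.85230483 -0.76862926]
```

>>> step_arm(commands=[[31, [0, 0, 0], 0], [31, [0, 0, 0], 0]])

```text
t: 6.5
tool_pos: [0.4898, 0.2448, 0.203]
tool_rot: [2.687, 1.627, 0.001]
contact_force: [0.7, 0.0, 0.4]
opening: 0.0264
grip_force: 0.1
```

>>> step_arm(commands=[[0, [0, 0, 0], 0], [0, [0, 0, 0], 0], [0, [0, 0, 0], 0]])

```text
t: 6.88
tool_pos: [0.4899, 0.2448, 0.2031]
tool_rot: [2.687, 1.627, 0.002]
contact_force: [0.3, -0.7, 2.4]
opening: 0.025
grip_force: 20.1
```

```bash
cat > look.py <<'E'
from h import *
import cv2,sys
o=monitor.get_obs();print(o['t'],o['tool_pos'],o['opening'],o['grip_force'],o['contact_force'])
x,y=map(int,sys.argv[2:4])
a=eyes.get_image('scene')[y:y+100,x:x+130,::-1]
cv2.imwrite(sys.argv[1],cv2.resize(a,None,fx=6,fy=6,interpolation=cv2.INTER_CUBIC))
E
python3 look.py pics/e1.png 290 190
```

```text
6.875 [0.4899 0.2448 0.2031] 0.02503258546099326 20.12495219707489 [ 0.2541 -0.6587  2.3553]
```

View pics/e1.png

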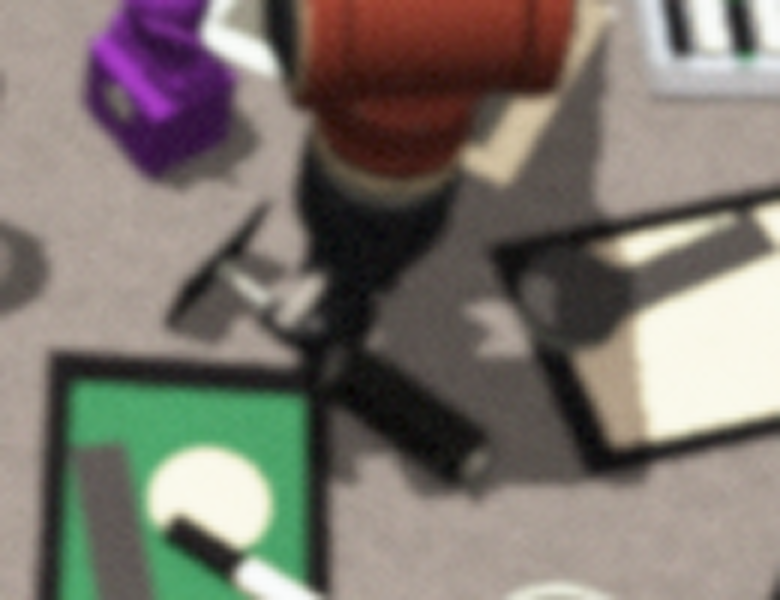

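>>> step_arm(commands=[[50, [0, 0, 0], 0], [50, [0, 0, 0], 0], [50, [-6, 0, 0], 0], [50, [-6, 0, 18], 0], [0, [-6, 0, 18], 0], [0, [-6, 0, 18], 0], [0, [-6, 0, 18], 0], [0, [-6, 0, 8], 0], [0, [-6, 0, -6], 0], [0, [-6, 0, -6], 0], [30.5, [-6, 0, -6], 0], [30.5, [-6, 0, -6], 0]])

```text
t: 8.43
tool_pos: [0.4867, 0.2395, 0.2086]
tool_rot: [-2.687, -1.627, -0.0]
contact_force: [0.4, -0.5, -0.3]
opening: 0.026
grip_force: 0.0
```

```bash
cat > trk.py <<'E'
from h import *
import cv2
g=lambda i:cv2.cvtColor(i,cv2.COLOR_RGB2GRAY)
o=monitor.get_obs();print(o['t'],o['tool_pos'],o['opening'],o['grip_force'],o['contact_force'])
E=g(cv2.cvtColor(cv2.resize(cv2.imread('pics/e1.png'),(130,100),interpolation=cv2.INTER_AREA),cv2.COLOR_BGR2RGB)) # origin 290,190
cur=g(eyes.get_image('scene'))
for nm,(x,y,w,h) in dict(cap=(74,70,12,12),head=(27,31,20,24)).items():
    t=E[y:y+h,x:x+w]; X,Y=290+x-20,190+y-30
    s=cv2.matchTemplate(cur[Y:Y+h+50,X:X+w+40],t,cv2.TM_CCOEFF_NORMED)
    _,m,_,l=cv2.minMaxLoc(s); print(nm,'shift',l[0]-20,l[1]-30,'score',round(m,2))
# prediction for a table of tilts
for th in(0,5,10,15,20,25):
    Rm,p=pose(th,44,22); q=lambda m:proj('scene',Rm@(np.array(m)/1e3)+p)[0]
    print(th,'cap',q((-56,0,17))-[369.7,267],'head',q((117,0,30))-[326.3,234.2])
E
python3 trk.py
```

```text
8.425 [0.4867 0.2395 0.2086] 0.025989598948160022 0.0 [ 0.382  -0.5218 -0.3154]
cap shift -1 -1 score 0.99
head shift -1 -1 score 0.95
0 cap [ 1.951 -5.281] head [ 0.206  -7.3163]
5 cap [ 2.1758 -5.9018] head [ 0.149  -6.9176]
10 cap [ 2.4182 -6.6272] head [ 0.0752 -6.4463]
15 cap [ 2.6762 -7.4519] head [-0.015  -5.9062]
20 cap [ 2.9479 -8.37  ] head [-0.1207 -5.3018]
25 cap [ 3.2312 -9.3745] head [-0.241  -4.6376]
```

```bash
sed -i "s/from_euler('zy'/from_euler('ZY'/" h.py; python3 - <<'E'
import h; from h import *
o=dict(monitor.get_obs()); o['tool_pos']=np.array([.4886,.2444,.2462]); o['tool_rot']=np.array([-2.687,-1.627,.006])
class M:
    get_obs=staticmethod(lambda:o)
h.monitor=M
s=lambda x,y:(290+x/3.3,180+y/3.3); t=lambda x,y:(160+(x-396)/3.3,195+y/3.3)
obs=[('scene',s(275,248),(-56,0,17)),('scene',s(127,138),(117,0,30)),('top',t(628,206),(120,0,30))]
for gz in(14,20,26): print(tilt(obs,gz),tilt(obs[:2],gz)[0])
E
python3 trk.py | tail -6
```

```text
(array([-2.5118, 40.1336]), array([[ 1.7177, -2.2693],
       [-0.3511, -3.0023],
       [-1.2382, -1.0047]])) [-1.1263 42.2687]
(array([-2.7297, 39.4983]), array([[ 1.2616, -1.3245],
       [-0.6579, -1.8652],
       [-0.8453, -0.7344]])) [-1.8604 41.0551]
(array([-2.8886, 38.8205]), array([[ 0.8018, -0.3683],
       [-0.9588, -0.7499],
       [-0.4611, -0.4702]])) [-2.4413 39.7444]
0 cap [ 1.9478 -5.2748] head [ 0.2047 -7.3114]
5 cap [ 1.2206 -3.9589] head [ 0.6481 -8.2993]
10 cap [ 0.3009 -2.8218] head [ 1.2311 -9.1757]
15 cap [-0.8008 -1.8695] head [ 1.9512 -9.9325]
20 cap [-2.0731 -1.1066] head [  2.8046 -10.5628]
25 cap [-3.5034 -0.5359] head [  3.7863 -11.0602]
```

>>> step_arm(commands=[[45, [0, 0, 0], 0], [45, [0, 0, -20], 0], [45, [-43, 0, -20], 0], [45, [-43, 0, 0], 0], [45, [-43, 0, 25], 0], [0, [-43, 0, 25], 0], [0, [-43, 0, 25], 0], [0, [-43, 0, 25], 0], [0, [-43, 0, 25], 0], [0, [-43, 0, 25], 0]])

```text
t: 9.78
tool_pos: [0.467, 0.2015, 0.184]
tool_rot: [2.687, 1.627, 0.002]
contact_force: [0.7, -0.2, -1.4]
opening: 0.007
grip_force: 19.4
```

```bash
python3 trk.py | head -3
```

```text
9.775 [0.467  0.2015 0.184 ] 0.007033799778311414 19.43779170513153 [ 0.7276 -0.2024 -1.3569]
cap shift -1 0 score 0.84
head shift 20 12 score 0.56
```

>>> step_arm(commands=[[0, [0, 0, -8], 0], [0, [0, 0, -16], 0], [0, [0, 0, -24], 0], [0, [0, 0, -32], 0], [0, [0, 0, -40], 0], [0, [0, 0, -45], 0], [0, [0, 0, -45], 0], [0, [0, 0, -45], 0]])

```text
t: 10.82
tool_pos: [0.4667, 0.2013, 0.2283]
tool_rot: [-2.687, -1.627, 0.001]
contact_force: [-0.4, -0.6, -1.9]
opening: 0.0071
grip_force: 20.4
```

```bash
sed -i 's/pose(th,44,22)/pose(th,85,28)/' trk.py; python3 trk.py; python3 look.py pics/f1.png 285 180
```

```text
10.825 [0.4667 0.2013 0.2283] 0.007097678123519619 20.4368993639946 [-0.3848 -0.6159 -1.9151]
cap shift -2 -3 score 0.88
head shift 18 10 score 0.57
0 cap [ 2.1778 -8.1089] head [  0.1103 -10.273 ]
5 cap [ 1.0515 -6.2934] head [  0.2721 -10.7379]
10 cap [-0.3383 -4.7423] head [  0.4949 -11.1539]
15 cap [-1.9745 -3.4622] head [  0.7775 -11.5178]
20 cap [-3.8387 -2.4569] head [  1.1178 -11.8265]
25 cap [-5.9112 -1.7277] head [  1.5138 -12.0773]
10.875 [0.4666 0.2012 0.2282] 0.006695481430798637 20.4326194524765 [-0.607   0.8027 -2.1384]
```

View pics/f1.png

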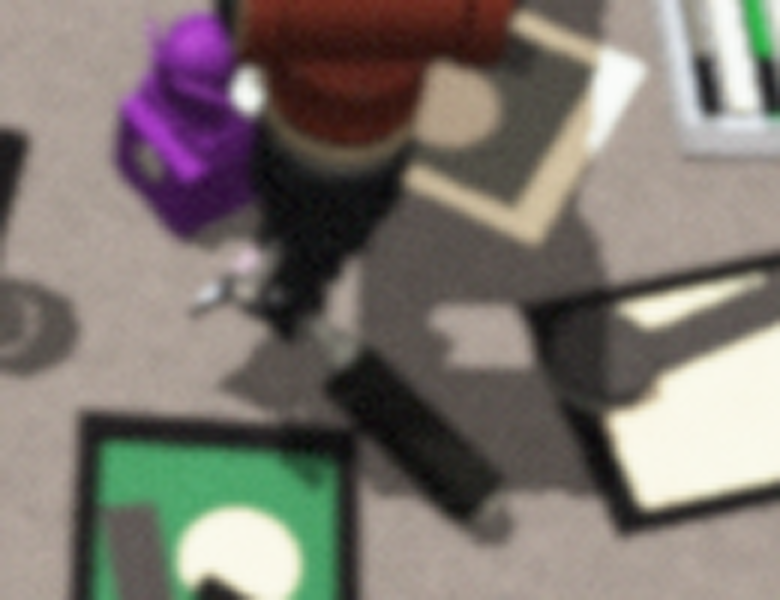

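>>> step_arm(commands=[[0, [0, 0, 0], 0], [0, [0, 0, 0], 0], [0, [0, 0, -10], 0], [0, [0, 0, -25], 0], [0, [0, 0, -40], 0], [0, [0, 0, -40], 0], [0, [0, 0, -40], 0]], squeeze=90)

```text
t: 11.8
tool_pos: [0.4667, 0.2013, 0.2687]
tool_rot: [2.687, 1.627, 0.0]
contact_force: [-0.4, -0.2, -2.0]
opening: 0.0041
grip_force: 88.0
```

```bash
python3 trk.py;  python3 - <<'E'
from h import *
import cv2
a=eyes.get_image('scene')[170:270,285:415,::-1];b=eyes.get_image('top')[210:280,200:270,::-1]
cv2.imwrite('pics/g1.png',np.hstack([cv2.resize(a,(520,400),interpolation=2),cv2.resize(b,(280,280),interpolation=2)[np.r_[0:280,[279]*120]]]))
E
```

```text
11.8 [0.4667 0.2013 0.2687] 0.004104992000541529 88.0444273352623 [-0.3724 -0.2479 -2.0048]
cap shift 0 -9 score 0.89
head shift 20 1 score 0.54
0 cap [  4.5792 -15.2383] head [  1.3757 -17.9074]
5 cap [  3.4079 -13.3253] head [  1.5434 -18.3956]
10 cap [  1.9671 -11.6831] head [  1.7735 -18.8344]
15 cap [  0.2747 -10.3185] head [  2.0648 -19.2201]
20 cap [-1.6502 -9.2358] head [  2.4153 -19.5496]
25 cap [-3.7874 -8.4366] head [  2.8227 -19.8201]
```

View pics/g1.png

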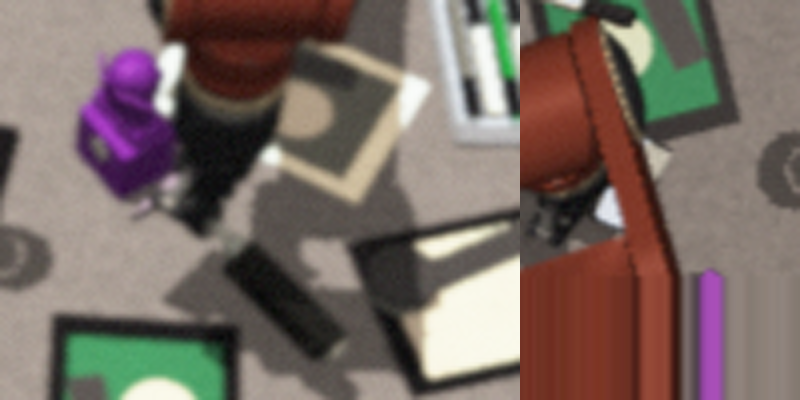

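```bash
sed -i 's/M\[:,2\]\*.152/M[:,2]*.1575/' h.py; cat > plan.py <<'E'
from h import *
BY=np.radians(64.7); B=np.array([.4645,-.0757,.072]); Rb=Rz(BY)
def state(th,gx=84.,gz=26.5):
    Rm,p=pose(th,gx,gz); c=p+Rm@[.12,0,.03]
    n=np.array([np.cos(np.radians(10)),0,np.sin(np.radians(10))]); G=np.c_[[np.sin(np.radians(10)),0,-np.cos(np.radians(10))],[0,1,0],n]
    Rg=Rm@G
    hb=Rb.T@(c-B); k=.22 if hb[0]<.118 else .26 if hb[0]<.138 else .29
    aim=B+Rb@(np.array([.028,0,.04])+k*np.array([-.028,0,.26]))
    return hb,Rg.T@(aim-c),c,p+Rm@[-.056,0,.005]
if __name__=='__main__':
    s=lambda x,y:(285+x/4,170+y/4)
    o=monitor.get_obs();M=R.from_rotvec(o['tool_rot'])
    for th in(14,17.5,20):
        hb,a,c,t=state(th); print(th,'head_b',hb,'aim',a,'tail z',t[2])
        for x in(.19,.128):
            d=Rb@(np.array([x,0,.052])-hb); print('  shift to',x,M.inv().apply(d)*1e3)
    az=np.degrees(np.arctan2(M.as_matrix()[1,1],M.as_matrix()[0,1]));print('yaw',-(64.7-180+90-az))
E
python3 plan.py
python3 - <<'E'
from h import *
s=lambda x,y:(285+x/4,170+y/4)
obs=[('scene',s(337,345),(-56,0,17)),('scene',s(232,250),(50,0,26))]
def f(v):
    Rm,p=pose(v[0],v[1],26.5)
    return np.concatenate([proj(n,Rm@(np.array(m)/1e3)+p)[0]-px for n,px,m in obs]+[[(v[1]-84)/4]])
r=least_squares(f,[15,84]);print(r.x,r.fun)
E
```

```text
14 head_b [0.217  0.1181 0.0504] aim [0.0188 0.1259 0.202 ] tail z 0.05560985669819066
  shift to 0.19 [-22.2174 119.0745  -1.6566]
  shift to 0.128 [-84.1669 121.577   -1.5989]
17.5 head_b [0.2178 0.1181 0.0525] aim [0.0333 0.1259 0.2002] tail z 0.047736553825392956
  shift to 0.19 [-23.018  119.0767   0.4024]
  shift to 0.128 [-84.9674 121.5792   0.4601]
20 head_b [0.2185 0.118  0.0539] aim [0.0436 0.1259 0.1984] tail z 0.04225406878458742
  shift to 0.19 [-23.6661 119.0781   1.8413]
  shift to 0.128 [-85.6155 121.5807   1.899 ]
yaw -2.3132688328479887
[14.8958 82.7734] [ 0.0466  0.6768  0.8315 -1.3058 -0.3066]
```

>>> step_arm(commands=[[0, [-5, 25, 0], -0.5], [0, [-11, 55, 0], -1], [0, [-17, 85, 0], -1.6], [0, [-22, 110, 0], -2.3], [0, [-23, 119, 0], -2.3], [0, [-35, 120, 0], -2.3], [0, [-50, 120.5, 0], -2.3], [0, [-65, 121, 0], -2.3], [0, [-77, 121.5, 0], -2.3], [0, [-83, 121.5, 0], -2.3], [0, [-85, 121.5, 0], -2.3], [0, [-85, 121.5, 0], -2.3]])

```text
t: 13.45
tool_pos: [0.5351, 0.0697, 0.2687]
tool_rot: [-2.654, -1.681, -0.0]
contact_force: [0.4, -0.3, -1.0]
opening: 0.0043
grip_force: 88.2
```

```bash
python3 - <<'E'
from plan import *
import cv2
o=monitor.get_obs();print(o['t'],o['tool_pos'],o['grip_force'],o['contact_force'])
for th in(12,15,18,21): print(th,*state(th)[:2])
a=eyes.get_image('scene');b=eyes.get_image('top')
cv2.imwrite('sc2.png',a[:,:,::-1]);cv2.imwrite('tp2.png',b[:,:,::-1])
A=cv2.resize(a[160:285,215:345,::-1],None,fx=4.5,fy=4.5,interpolation=2)[:560,:]
T=cv2.resize(b[200:270,245:345,::-1],None,fx=2,fy=2,interpolation=2)
can=np.zeros((560,800,3),np.uint8);can[:A.shape[0],:A.shape[1]]=A;can[:140,585:785]=T;cv2.imwrite('pics/h1.png',can)
E
```

```text
13.45 [0.5351 0.0697 0.2687] 88.23503404855728 [ 0.3885 -0.3204 -0.9797]
12 [ 0.1272 -0.0017  0.0501] [-0.0134 -0.0017  0.1203]
15 [ 0.1278 -0.0017  0.0519] [-0.0052 -0.0017  0.1206]
18 [ 0.1286 -0.0017  0.0537] [ 0.003  -0.0017  0.1205]
21 [ 0.1294 -0.0017  0.0554] [ 0.0112 -0.0017  0.12  ]
```

View pics/h1.png

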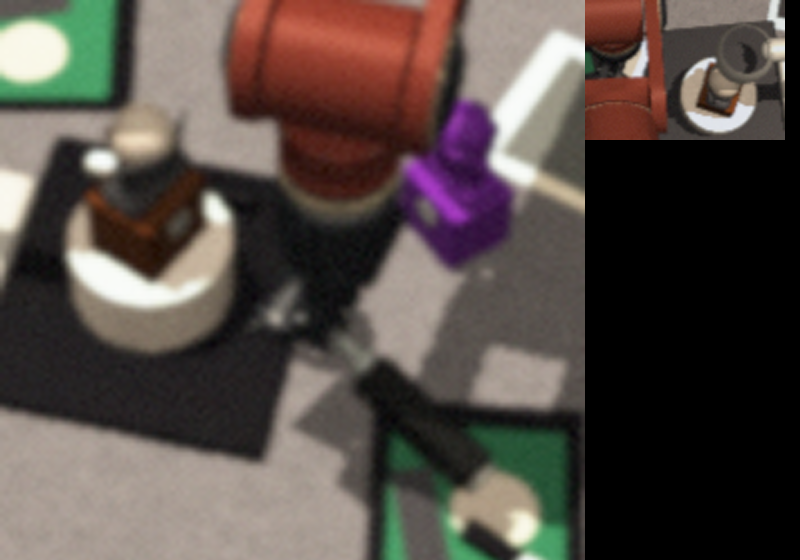

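```bash
python3 - <<'E'
from plan import *
s=lambda x,y:(215+x/4.5,160+y/4.5)
obs=[('scene',s(485,474),(-51,0,17)),('scene',s(371,368),(50,0,24))]
for gx in (80,84,88):
    f=lambda v:np.concatenate([proj(n,pose(v[0],gx,26.5)[0]@(np.array(m)/1e3)+pose(v[0],gx,26.5)[1])[0]-px for n,px,m in obs])
    r=least_squares(f,[15]);print(gx,r.x,r.fun,*state(r.x[0],gx)[:2])
# dark-grip mask on raw image against predicted silhouettes
import cv2
im=cv2.imread('sc2.png').astype(int); d=(im.max(2)<45)
prev=cv2.imread('sceneraw.png').astype(int).max(2)>75   # was bright: new dark = grip/hand
yy,xx=np.nonzero(d&prev); k=(xx>292)&(yy>236)
print(k.sum())
pts=np.array([[x,y,z] for x in(-50,50) for y in(-13,13) for z in(0,34)])/1e3
best=[]
for th in np.arange(8,27,1):
  for gx in(80,84,88):
    Rm,p=pose(th,gx,26.5); h=cv2.convexHull(proj('scene',pts@Rm.T+p).astype(np.float32))
    m=np.zeros(d.shape,np.uint8); cv2.fillConvexPoly(m,np.round(h*16).astype(np.int32),1,shift=4)
    m=m.astype(bool); dil=cv2.dilate(m.astype(np.uint8),np.ones((7,7)))>0
    I=im.max(2); best.append((I[m].mean()-I[dil&~m].mean(),th,gx))
print(sorted(best)[:8])
E
```

```text
80 [13.6467] [-2.0705 -2.0963 -2.1855 -2.1703] [ 0.1238 -0.0017  0.052 ] [-0.0096 -0.0017  0.1168]
84 [13.9367] [-1.1049 -1.1139 -1.1811 -1.2593] [ 0.1278 -0.0017  0.0512] [-0.0081 -0.0017  0.1207]
88 [14.2729] [-0.1568 -0.1157 -0.1822 -0.3387] [ 0.1317 -0.0017  0.0504] [-0.0065 -0.0017  0.1247]
295
[(np.float64(-55.783504578959125), np.int64(20), 84), (np.float64(-55.50451408855663), np.int64(21), 84), (np.float64(-54.888319559228655), np.int64(19), 84), (np.float64(-54.830886441997556), np.int64(20), 88), (np.float64(-54.63086419753086), np.int64(19), 88), (np.float64(-54.463232323232326), np.int64(23), 88), (np.float64(-54.42278566599053), np.int64(22), 84), (np.float64(-54.38485596707818), np.int64(15), 88)]
```

>>> step_arm(commands=[[0, [0, 0, -2], 0], [0, [0, 0, -2], 0], [0, [0, 0, -2], 0], [0, [0, 0, -2], 0], [0, [0, 0, -2], 0], [0, [0, 0, -2], 0], [0, [0, 0, -2], 0], [0, [0, 0, -2], 0], [0, [0, 0, -2], 0], [0, [0, 0, -2], 0], [0, [0, 0, -2], 0], [0, [0, 0, -2], 0]])

```text
t: 15.05
tool_pos: [0.5351, 0.0697, 0.2706]
tool_rot: [-2.654, -1.681, -0.0]
contact_force: [-0.1, 1.1, -1.5]
opening: 0.0045
grip_force: 88.2
```

>>> step_arm(commands=[[0, [0, 0, 0], 0], [0, [0, 0, 0], 0], [0, [0, 0, 0], 0], [0, [0, 0, 0], 0], [0, [0, 0, 0], 0], [0, [0, 0, 0], 0], [0, [0, 0, 0], 0], [0, [0, 0, 0], 0], [0, [0, 0, 0], 0], [0, [0, 0, 0], 0]])

```text
t: 16.3
tool_pos: [0.5351, 0.0697, 0.2706]
tool_rot: [2.654, 1.681, 0.0]
contact_force: [0.4, -1.3, -2.2]
opening: 0.0048
grip_force: 88.2
```

```bash
python3 - <<'E'
from plan import *
import cv2
# average frames to cut noise, then fit grip silhouette + yaw/gx/tilt jointly by contrast
I=np.mean([eyes.get_image('scene').astype(float) for _ in range(6)],0).max(2)
ref=cv2.imread('sc2.png').astype(float).max(2); print('change vs before',np.abs(I-ref)[230:280,290:330].mean())
o=monitor.get_obs();print(o['t'],o['tool_pos'],o['grip_force'],o['dq'])
Is=cv2.resize(I[215:285,280:345].astype(np.uint8),None,fx=1,fy=1)
for r in Is[18:60:2]: print(' '.join(f'{v:3d}' for v in r[10:56:2]))
E
```

```text
change vs before 2.5710833333333336
16.6 [0.5351 0.0697 0.2706] 88.2359929382801 [-0.0005  0.0009  0.0018  0.0001  0.      0.0013]
 58  70  86  95 145 171 171 167 172 172 160 113  89  87  88  89  89  89  85  87  87  89  88
 89 106  91  89 140 173 170 169 171 172 159 106  89  86  86  87  88  91  91  91  88  86  86
 83 109 113 110 137 160 165 169 169 167 139  95  87  89  89  89  98 138 148 142 116  96  91
 85  90 117 125  92  82 130 161 171 154  99  84  84  89  89  87 112 161 168 169 165 153 139
 93  89 101  93  43  26  57 129 167 134  89  85  87  88  87  90 133 164 167 168 172 172 168
118  90  66  34  23  21  23  54 114 106  87  87  87  87  87 102 151 165 167 169 174 170 169
 96  79  35  18  18  22  20  21  39  63  82  88  87  87  86 124 164 171 166 165 168 167 164
 90  83  47  26  20  18  18  22  22  28  57  84  86  88  91 138 165 171 172 167 165 165 165
 87  89  79  47  16  17  20  20  20  23  27  45  52  54  66 104 123 132 148 151 147 152 157
 86  88  88  77  32  13  14  20  26  21  20  21  19  16  20  26  33  35  43  52  55  58  70
 89  89  87  79  36  17  15  19  29  28  29  24  
[... 262 characters left out ...]
  26  18  27  34  38  37  36  54  77  84  83  84  84  84
150 101  89  73  27  28  70  84  81  60  27  17  26  34  35  36  36  65  84  84  83  84  83
153 102  88  69  28  25  66  76  74  67  47  27  22  30  35  37  73  94  88  86  86  83  83
129  89  84  65  28  20  47  50  48  47  51  56  35  23  27  74 135 144 133 110  93  83  84
125  88  86  66  26  40  66  53  51  50  51  73  61  49  67 111 155 172 173 168 139 103  84
161 129  94  65  31  65 108  82  80  65  55  71  89 128 147 149 171 174 175 174 172 139  95
170 166 133  75  35  73 123  92  95  93  84  82 105 159 173 174 176 174 174 174 173 167 114
173 173 166 115  43  77 129  95  93  93  92 109 140 165 172 174 174 175 172 180 203 192 129
```

```bash
python3 - <<'E'
from plan import *
import cv2
pts=np.array([[x,y,z] for x in(-50,50) for y in(-13,13) for z in(0,34)])/1e3
R_=np.array([[302.5,241],[305,243],[310,247],[320,257],[322,259]]);L_=np.array([[305.5,257],[310,263],[313.5,265]])
for th in(12,14,16,18,20):
    Rm,p=pose(th,84,26.5);h=cv2.convexHull(proj('scene',pts@Rm.T+p).astype(np.float32))
    print(th,h[:,0].round(1).tolist(),[round(cv2.pointPolygonTest(h,tuple(map(float,q)),True),1) for q in np.r_[R_,L_,[[324,261.5],[316,267.5],[301,240],[294.5,246]]]])
E
```

```text
12 [[326.1000061035156, 257.8999938964844], [323.1000061035156, 262.3999938964844], [317.79998779296875, 268.29998779296875], [292.0, 246.1999969482422], [294.29998779296875, 241.39999389648438], [299.79998779296875, 235.6999969482422]] [2.3, 2.2, 2.0, 3.2, 2.8, 0.6, -1.1, -0.3, -0.3, -0.6, 2.5, 1.8]
14 [[325.70001220703125, 258.6000061035156], [322.3999938964844, 262.70001220703125], [317.1000061035156, 268.6000061035156], [291.6000061035156, 246.10000610351562], [294.20001220703125, 241.60000610351562], [299.79998779296875, 235.89999389648438]] [2.0, 1.9, 1.6, 2.6, 2.6, 1.0, -0.5, 0.3, -0.5, 0.1, 2.3, 2.0]
16 [[325.29998779296875, 259.20001220703125], [319.8999938964844, 265.20001220703125], [316.3999938964844, 268.8999938964844], [291.29998779296875, 246.10000610351562], [294.20001220703125, 241.8000030517578], [299.70001220703125, 236.10000610351562]] [1.8, 1.6, 1.2, 1.9, 2.0, 1.5, 0.1, 0.9, -0.6, 0.8, 2.0, 2.2]
18 [[324.79998779296875, 259.79998779296875], [319.5, 265.70001220703125], [315.70001220703125, 269.20001220703125], [291.0, 246.0], [294.20001220703125, 242.0], [299.70001220703125, 236.3000030517578]] [1.5, 1.2, 0.8, 1.3, 1.4, 1.9, 0.6, 1.6, -0.5, 1.1, 1.8, 2.4]
20 [[324.29998779296875, 260.29998779296875], [319.0, 266.29998779296875], [315.0, 269.3999938964844], [290.6000061035156, 245.89999389648438], [294.1000061035156, 242.1999969482422], [299.6000061035156, 236.5]] [1.2, 0.9, 0.3, 0.6, 0.7, 2.4, 1.2, 2.2, -0.5, 0.9, 1.5, 2.6]
```

```bash
python3 -c "
from station import finish_job
print(finish_job())"
```

```text
the job is handed in; nothing more can be done
None
```

I handed the job in at about 16.6 s with the mirror still gripped about 10 cm behind the seal and about 14 mm above its height, within the 25 mm allowed. I estimate the grip's tilt at 17° nose up; the lens should see the seal anywhere from about 12° to 22°. It had been held there for about 3 s. The hand-in returned no verdict, and the mirror slipped flat onto the table twice before I got that tilt.

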